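# Load a bar under the spring flap of a marking jig

### The job

Hold the jig's spring flap open by pressing its long steel pedal down with one fingertip, and with the other fingertip push the wooden bar along the channel under the flap until it is fully home against the end stop, keeping the flap up all that while. Then let the flap close onto the bar and move clear. Only press and push: do not lift the bar, and leave everything else on the table where it is.

Things in the scene. Friction and masses are not known exactly. Their poses are not given: they have to be found in the camera images.
- jig: Low aluminium marking jig, fixed to the table, pose varies. Frame: x level along its channel in the pushing direction (roughly away from the robot), y left, z up; origin on the table below the channel's middle line at the flap's entry side. Base plate x -190..60, y -35..48 mm; its top, the channel floor, at z = 14 mm. Rails 9 mm high, inner faces y = +-21 mm, x -180..52.
- bar: Wooden bar 100 (x) x 34 (y) x 18 (z) mm, about 60 g, lying lengthwise in the jig's channel on the robot's side of the flap, its front 12 to 45 mm short of it. Origin: centre of its underside; x along its length, as the jig's x. Fully home its front meets the end stop (origin at jig x = -10 mm), with 60 mm of its rear still sticking out before the flap.
- flap (a joint): Flap and pedal are one rigid rocker on the hinge shaft. Angle, rad: 0 closed; grows as the pedal (left of the shaft) goes down and the pad (right of it, over the channel) goes up; stop at 0.75. A spring closes it: about 1.5 N at the pedal's middle when closed, 4 N at 0.5. From 0.45 on the pad clears the bar's top by 5 mm or more; below 0.3 it blocks the bar. It rests on the bar at about 0.28.
- hinge (a point): Point on the hinge shaft at jig x = 0, y = 38, z = 42 mm. The shaft is 8 mm thick and runs along jig x, left of the channel, between two bearing blocks (10 x 16 mm, tops at z = 48 mm) at jig x = -184 and 34 mm.
- stop_face (a point): Middle of the face of the end stop that the bar must meet (jig x = 40, y = 0, z = 23 mm); the stop is a block 42 mm wide, 22 mm high above the channel floor, 12 mm thick.
- pedal_mid (a point): Point on top of the press pedal, a flat steel plate 4 mm thick, at jig x -175..-45 mm, reaching 4 to 50 mm left of the shaft; a fingertip can slide along it. Point: mid-length (x = -110), 36 mm out (25 to 42 mm out is good to press). Closed, its top is level at z = 42 mm, y = 74; at 0.5 rad the point is at z = 25, below the bar's top (z = 32). Free below to the table. Moves.
- pad_mid (a point): Middle of the underside of the flap's black hold-down pad, on a steel arm from the shaft: 24 mm long (jig x 0..24 mm), 28 mm wide, at jig y -20..8 mm when closed, its underside then 1 to 9 mm above the channel floor. Fully open, the flap reaches about 60 mm above the floor. Moves with the flap.
- spare_bar: A second, identical wooden bar (100 x 34 x 18 mm) lying on the table to the right of the jig: bystander, not to be used. Origin: centre of its underside.
- tape_roll: Roll of grey tape lying flat on the table beyond the pedal, left of the jig, 64 mm across, 19 mm high: bystander. Origin: centre of its underside.
- eraser: White eraser 45 x 20 x 13 mm on the table to the right of the jig: bystander. Origin: centre of its underside.
- mug: White mug, 80 mm wide, 90 mm high, at the left: bystander. Origin: centre of its underside.
- folding_rule: Folded wooden rule 238 x 17 x 16 mm at the left: bystander. Origin: centre of its underside.
- tissue_pack: White paper carton 100 x 150 x 75 mm at the right: bystander. Origin: centre of its underside.
- foam_tape: Thin roll of dark tape lying flat, 76 mm across, 12 mm high, at the right: bystander. Origin: centre of its underside.
- screwdriver: Screwdriver 170 mm long lying at the right: bystander.

How it is judged:
By the outcome, as a careful person would: the job done as asked, in the order asked, and still so for the second after the job is handed in, with the robot touching nothing.
It also fails if it takes over 42 s, if anything falls off the work surface, if the arm or the gripper's body presses on something with over 40 N, if the wrist force passes 120 N, or if a joint passes its speed limit or range.

### The arm

A 7-joint arm with a two-finger parallel gripper is mounted at the origin on the work surface. World frame = base frame: x ahead of the robot, y to its left, z up, the work surface at z = 0. Lengths are in m, angles in rad, forces in N, time in s.
With the tool pointing down it reaches from about 0.35 to 0.775 m from the base axis. Payload 3.1 kg.
Tool frame: the origin (TCP) lies where the fingers leave the gripper's body, on its centre line; the fingertips stand 73 mm ahead of it and the grasp point (between the pads) lies 54 mm ahead of it; z points along the fingers, x is the direction in which the jaws open and shut, and the axes are right-handed (so a half turn about z gives the same grasp; the last joint's range is limited). The gripper opens to 85 mm and grips with 20 to 120 N. Pads are 22 mm wide; open, the fingers measure 114 mm over their backs; the gripper's body (76 mm by 85 mm) begins 54 mm behind the grasp point. The pads swing forward as they close: fully open they stand 13 mm farther back than shut.
Start: joints at [-1.289, 0.311, 0.014, 1.512, -0.004, 1.319, -0.027], TCP at [0.175, 0.521, 0.304] pointing down, gripper open.
Joint ranges: [-2.7, 2.7], [-0.3, 1.91], [-1.27, 1.3], [0.12, 2.57], [-1.44, 4.58], [0.2, 2.03], [-3.05, 3.05]. Speed limits (rad/s): [2.79, 2.79, 3.14, 3.14, 3.14, 3.14, 3.14].

### API

Orientations are given as a unit quaternion [w, x, y, z].
In Python, from bench import reach, servo_line, set_joints, grip, pause, solve_ik, observe, snapshot, calibration, IKError, sign_off gives the robot as it stands. Calls block until the motion is done:
- reach(position, orientation): joint-space move of the TCP to a pose.
- servo_line(position, rate=0.15, ori=None, until_force=None): straight line of the TCP; ori=None keeps the orientation; rate is the mean speed in m/s. With until_force (N) it stops when the force on the tool has changed by that much, and returns True; else False.
- set_joints(angles): joint-space move.
- grip(opening, strength=None): finger opening in m; strength is the grip in N (None keeps the last); returns when the fingers have stopped.
- pause(seconds).
- solve_ik(position, orientation): joint angles nearest the present ones, or None.
- observe(): the state.
- snapshot(name): name is "side" or "top"; returns the picture (480x640x3 uint8, red, green, blue); there is no depth.
- calibration(name): a dict with "K" (3x3 intrinsics, pixels), "R" (3x3) and "t" (3): a world point X has camera coordinates R X + t. Camera axes: x right, y down, z forward; pixel columns grow to the right and rows downward; lengths in m; the calibration is good to about 2 mm. A picture is of the moment at which its call begins. calibration takes no time and is no camera call.
A pose or a line that the arm cannot do raises IKError and nothing moves.
- sign_off(): hands the job in, once; it reports no verdict.
The state is a dict: "clock": time; "q": joint angles; "joint_velocities": joint speeds; "joint_torque": joint torques, N m; "tcp_pos": TCP position; "ee_rot": TCP orientation; "contact_force": force on the tool from outside, world axes, zero at the start; "ft_torque": the same for the moment, N m; "opening": finger opening in m.
Only numpy, scipy, OpenCV 4.12 (cv2) and the standard library are available. Lean on these libraries where they do the work, as an engineer would, in place of code of your own. Each camera call takes 0.05 s, during which the arm holds its last target. There are 200 camera calls.

## Working session

There is one attempt and no reset: what is moved stays moved. The work goes in short steps, each a Python script; the robot and the scene stay as the last script left them, time stands still between calls to the robot, and variables do not carry over. Pictures are saved under pics/ and viewed, about 8 in all and at most 12, crops included, and the job is handed in when it is done.

```bash
ls; mkdir -p pics; python3 - <<'E'
from bench import *
import cv2
for n in("top","side"):
    im=snapshot(n); cv2.imwrite(f"pics/{n}0.png",im[:,:,::-1]); c=calibration(n); print(n,c)
s=observe();print(s)
E
```

```text
pics
top {'K': array([[621.23983333,   0.        , 307.33084039],
       [  0.        , 621.23983333, 240.41901263],
       [  0.        ,   0.        ,   1.        ]]), 'R': array([[ 3.72285475e-04, -9.99988451e-01, -4.79154695e-03],
       [-9.94048733e-01,  1.51904708e-04, -1.08936188e-01],
       [ 1.08935658e-01,  4.80358653e-03, -9.94037197e-01]]), 't': array([-0.0334794 ,  0.55739892,  1.36705855])}
side {'K': array([[523.89456073,   0.        , 322.45266685],
       [  0.        , 523.89456073, 240.28987373],
       [  0.        ,   0.        ,   1.        ]]), 'R': array([[ 0.75225115, -0.65882276,  0.00841337],
       [-0.31294449, -0.36850224, -0.87536955],
       [ 0.57981372,  0.65586483, -0.48338118]]), 't': array([-0.44513967,  0.20293756,  1.20837552])}
{'clock': 0.1, 'q': array([-1.28870983,  0.31164269,  0.01398789,  1.51288997, -0.00440818,
        1.31919798, -0.02723798]), 'joint_velocities': array([-0.00090071, -0.00268159,  0.00100113, -0.00363127,  0.00133775,
       -0.00032423,  0.0018563 ]), 'joint_torque': array([ 5.71824294e-04, -3.80857587e+01,  1.46341114e-01, -2.31239212e+01,
        1.21191065e-02,  8.16311542e-03,  4.77570495e-06]), 'tcp_pos': array([0.17480535, 0.52095783, 0.30293389]), 'ee_rot': array([ 6.46893695e-04,  8.11824451e-01,  5.83900635e-01, -8.31603896e-04]), 'contact_force': array([0.95005284, 1.01319645, 0.75609654]), 'ft_torque': array([ 0.00107648,  0.02767736, -0.00765372]), 'opening': 0.08554312656707487}
```

View pics/top0.png

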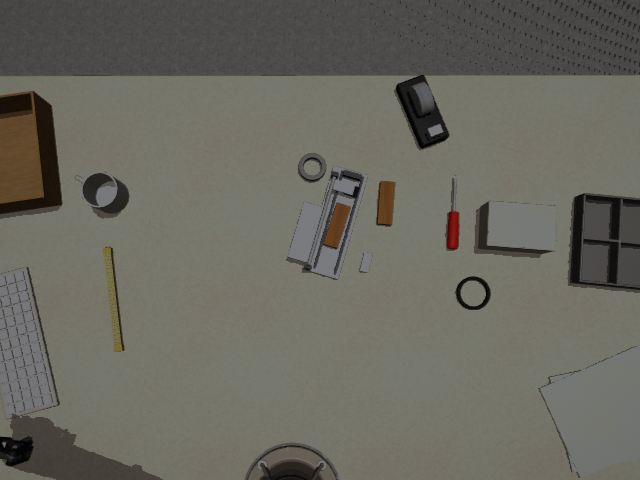

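View pics/side0.png

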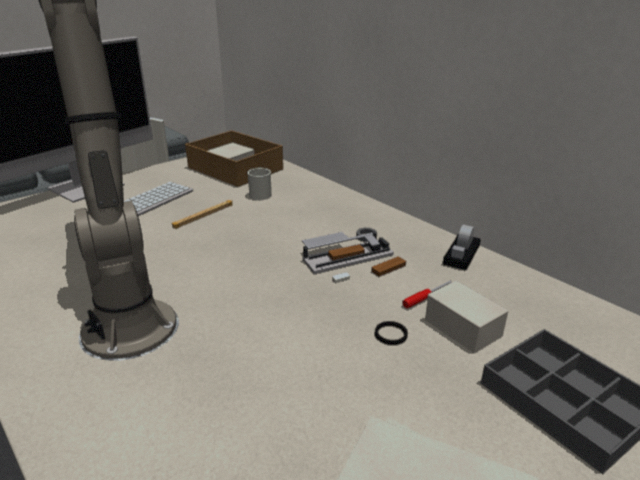

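The top view shows the jig at about (330,222), its axis leaning right going away. The orange bar is at (338,226), the pedal at (305,233), the flap end near (345,185), the spare bar at (386,203) and the tape roll at (312,167).

```bash
cat > h.py <<'E'
import numpy as np, cv2
from bench import *
def ray(n,uv,z):
    c=calibration(n); R,t=c["R"],c["t"]
    uv=np.atleast_2d(uv).astype(float)
    d=(np.linalg.inv(c["K"])@np.c_[uv,np.ones(len(uv))].T).T@R
    o=-R.T@t
    return o+d*((z-o[2])/d[:,2])[:,None]
def proj(n,X):
    c=calibration(n); p=(c["R"]@np.atleast_2d(X).T).T+c["t"]; p=(c["K"]@p.T).T
    return p[:,:2]/p[:,2:]
def orange(im):
    h=cv2.cvtColor(im,cv2.COLOR_RGB2HSV)
    return cv2.inRange(h,(3,120,60),(18,255,255))
E
python3 - <<'E'
from h import *
im=cv2.imread("pics/top0.png")[:,:,::-1].copy()
m=orange(im); m[:140]=0;m[300:]=0; m[:,:280]=0; m[:,420:]=0
cs,_=cv2.findContours(m,0,cv2.CHAIN_APPROX_NONE)
for c in cs:
    if cv2.contourArea(c)<100: continue
    r=cv2.minAreaRect(c); b=cv2.boxPoints(r)
    for z in(.018,.032):
        W=ray("top",b,z)[:,:2]; e=W[1]-W[0],W[2]-W[1]; L=max(e,key=np.linalg.norm)
        print(b.round(1).tolist(),z,W.mean(0).round(4),[round(np.linalg.norm(x),4) for x in e],np.degrees(np.arctan2(L[1],L[0])).round(2))
a=cv2.resize(im[145:295,270:410],None,fx=5,fy=5,interpolation=cv2.INTER_CUBIC)[:,:700]
a=cv2.convertScaleAbs(a,alpha=1.5)
cv2.imwrite("pics/c1.png",cv2.resize(a,(560,600))[:,:,::-1])
E
```

```text
[[322.8999938964844, 243.3000030517578], [336.1000061035156, 202.10000610351562], [349.70001220703125, 206.39999389648438], [336.5, 247.6999969482422]] 0.018 [ 0.5945 -0.0993] [np.float64(0.0994), np.float64(0.0324)] -17.78
[[322.8999938964844, 243.3000030517578], [336.1000061035156, 202.10000610351562], [349.70001220703125, 206.39999389648438], [336.5, 247.6999969482422]] 0.032 [ 0.5926 -0.0987] [np.float64(0.0984), np.float64(0.0321)] -17.78
[[376.8999938964844, 223.10000610351562], [380.1000061035156, 180.60000610351562], [394.29998779296875, 181.60000610351562], [391.1000061035156, 224.1999969482422]] 0.018 [ 0.6463 -0.2121] [np.float64(0.0988), np.float64(0.0326)] -4.92
[[376.8999938964844, 223.10000610351562], [380.1000061035156, 180.60000610351562], [394.29998779296875, 181.60000610351562], [391.1000061035156, 224.1999969482422]] 0.032 [ 0.6439 -0.2104] [np.float64(0.0978), np.float64(0.0323)] -4.92
```

View pics/c1.png

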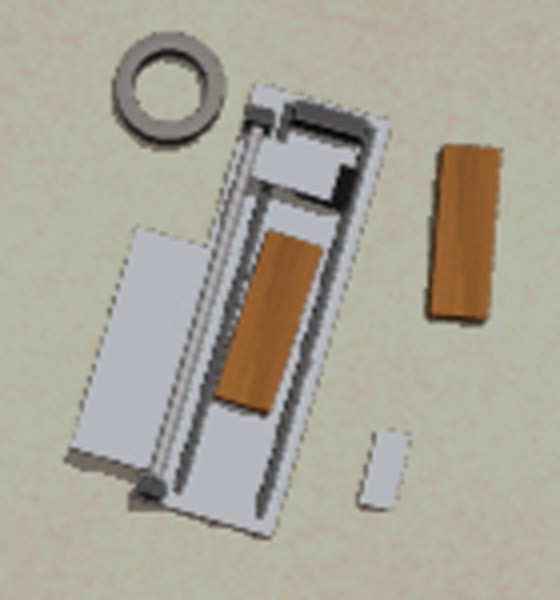

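The crop (4x, offset 270,145) shows the pedal's left corners at (135,228) and (72,447), the bearing blocks at (150,488) and (262,115), and base corners at (270,535), (388,120) and (255,85). The bar's front is about 25 mm short of the flap pad. I fit the jig pose from these points.

```bash
python3 - <<'E'
from h import *
P=[((135,228),.042,(-45,88)),((72,447),.042,(-175,88)),((150,486),.048,(-184,38)),((262,113),.048,(34,38)),((270,535),.014,(-190,-35)),((388,120),.014,(60,-35)),((255,85),.014,(60,48))]
W=np.array([ray("top",[270+u/4,145+v/4],z)[0,:2] for (u,v),z,_ in P]); J=np.array([p[2] for p in P])/1000
Jc,Wc=J.mean(0),W.mean(0); H=(J-Jc).T@(W-Wc); th=np.arctan2(H[0,1]-H[1,0],H[0,0]+H[1,1])
R=np.array([[np.cos(th),-np.sin(th)],[np.sin(th),np.cos(th)]]); o=Wc-R@Jc
print(np.degrees(th),o,((J@R.T+o-W)*1000).round(1).tolist())
b=ray("top",[[322.9,243.3],[336.1,202.1],[349.7,206.4],[336.5,247.7]],.032)[:,:2]
print("bar in jig",((b-o)@R*1000).round(1).tolist(),((b.mean(0)-o)@R*1000))
np.savez("jig.npz",R=R,o=o,th=th)
for n,x in [("hinge",(0,38)),("pedal",(-110,74)),("home rear",(-60,0)),("tape?",(0,100))]:
  print(n,R@np.array(x)/1000+o)
t=ray("top",[[312,167]],.019)[0,:2];print("tape jig",(t-o)@R*1000); 
t=ray("top",[[270+385/4,145+468/4]],.013)[0,:2];print("eraser jig",(t-o)@R*1000); 
E
```

```text
-16.308633740241085 [ 0.66269656 -0.12245472] [[1.3, 0.0], [-0.1, 1.6], [-0.7, -0.4], [-1.3, 1.2], [-1.5, -1.1], [-0.2, -2.3], [2.5, 1.0]]
bar in jig [[-122.7, 20.4], [-24.3, 17.9], [-25.1, -14.3], [-123.6, -11.6]] [-73.93688807   3.10482498]
hinge [ 0.67336739 -0.08598372]
pedal [ 0.57790267 -0.02054301]
home rear [ 0.60511078 -0.10560604]
tape? [ 0.69077769 -0.02647842]
tape jig [40.97651598 93.70455773]
eraser jig [-134.00287322  -85.5941018 ]
```

Fit residuals are at most 2.5 mm. The bar's rear is at jig x≈-124 and its front at ≈-24. Plan: put both fingertips at the same height. At tip z≈20.5 mm the left tip holds the pedal at about 0.6 rad while the right tip stands behind the bar. First I touch the bare table in front of the jig to calibrate tip height at this opening.

```bash
cat >> h.py <<'E'
import os
if os.path.exists("jig.npz"):
    J=np.load("jig.npz"); JR,Jo,Jth=J["R"],J["o"],float(J["th"])
    phi=np.pi/2+Jth; Q=[0,np.cos(phi/2),np.sin(phi/2),0]
def W(x,y,z):  # jig mm -> world m
    p=JR@np.array([x,y])/1000+Jo; return [p[0],p[1],z/1000]
def inj(): # tcp in jig mm
    s=observe(); p=s["tcp_pos"]; return np.r_[(p[:2]-Jo)@JR,p[2]]*1000
def stat(t=""):
    s=observe(); f=s["contact_force"]
    print(t,"t%.2f"%s["clock"],inj().round(1),"F(jig)",np.r_[f[:2]@JR,f[2]].round(1),"op %.4f"%s["opening"])
E
python3 - <<'E'
from h import *
reach(W(-260,37,150),Q); stat()
grip(.062); stat()
servo_line(W(-260,37,90),rate=.15); stat("low")
hit=servo_line(W(-260,37,50),rate=.03,until_force=4); stat(hit)
z=inj()[2]; open("ztab","w").write(str(z))
servo_line(W(-260,37,z+60),rate=.2); stat()
E
```

```text
t2.28 [-259.8   38.   150.1] F(jig) [-0.9 -0.3  0.9] op 0.0853
 t2.65 [-260.    37.2  150. ] F(jig) [-0.1  0.5  0.1] op 0.0623
low t3.20 [-259.7   36.8   90.2] F(jig) [0.7 0.4 0.7] op 0.0619
True t4.02 [-260.    37.    67.1] F(jig) [-1.2  0.2  8.4] op 0.0621
 t4.47 [-259.9   37.3  127.2] F(jig) [0.2 0.5 0. ] op 0.0622
```

```bash
python3 - <<'E'
from h import *
servo_line(W(-143,37,67+62),rate=.2); servo_line(W(-143,37,67+48),rate=.1); stat()
a=snapshot("top")[145:295,270:410]; b=snapshot("side")[210:290,280:420]
a=cv2.resize(a,(373,400),interpolation=2); b=cv2.resize(b,(420,240),interpolation=2)
c=np.zeros((400,793,3),np.uint8); c[:,:373]=a; c[:240,373:]=b
cv2.imwrite("pics/n1.png",cv2.convertScaleAbs(c,alpha=1.4)[:,:,::-1])
E
```

```text
t5.49 [-144.8   37.2  114.2] F(jig) [ 0.9 -0.   1.2] op 0.0619
```

View pics/n1.png

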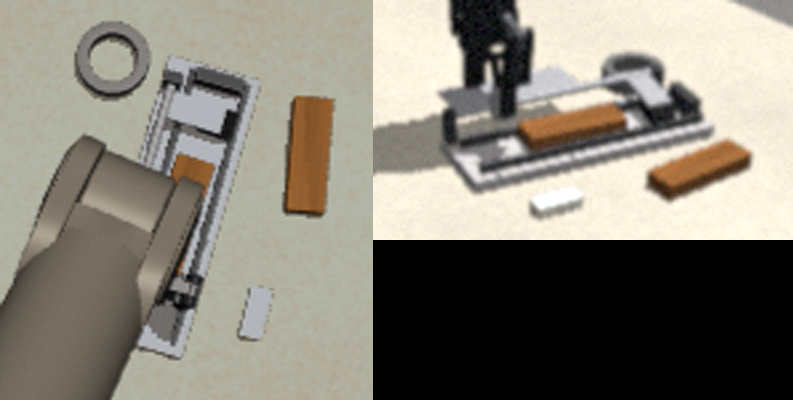

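The side view shows the right tip just behind the bar's rear end and clear of it. The left finger is over the pedal and the flap is still closed. Press down now and check that the flap opens.

```bash
python3 - <<'E'
from h import *
h=servo_line(W(-144,37,67.3+20.5),rate=.05,until_force=10); stat(h)
pause(.2); stat()
a=snapshot("top")[145:295,270:410]; b=snapshot("side")[210:290,280:420]
a=cv2.resize(a,(373,400),interpolation=2); b=cv2.resize(b,(420,240),interpolation=2)
c=np.zeros((400,793,3),np.uint8); c[:,:373]=a; c[:240,373:]=b
cv2.imwrite("pics/n2.png",cv2.convertScaleAbs(c,alpha=1.4)[:,:,::-1])
E
```

```text
False t6.28 [-143.8   37.6   87.9] F(jig) [0.3 0.5 3.8] op 0.0622
 t6.48 [-143.8   37.7   88. ] F(jig) [1.5 0.7 3.9] op 0.0618
```

View pics/n2.png

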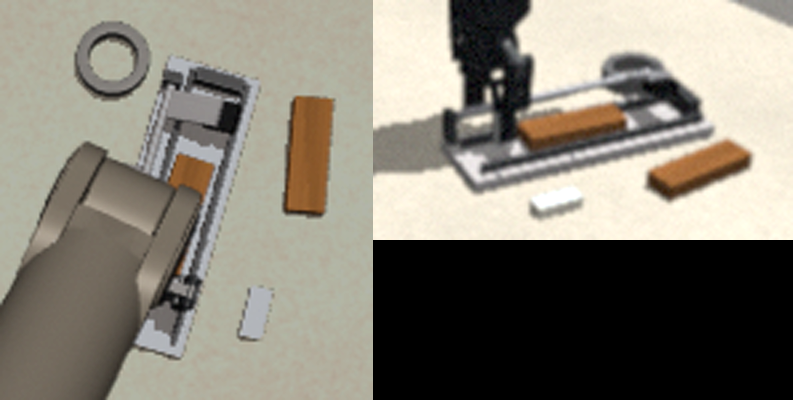

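The flap is up: the pad is raised and the bar untouched, with 3.9 N on the pedal, as expected near 0.55 rad. Go slightly lower for margin and push, slowing down near the stop.

```bash
python3 - <<'E'
from h import *
servo_line(W(-144,37.2,86.2),rate=.05); stat()
h=servo_line(W(-84,37.2,86.2),rate=.05,until_force=8); stat(h)
pause(.2); stat()
if not h:
    h=servo_line(W(-62,37.2,86.2),rate=.02,until_force=6); stat(h); pause(.2); stat()
a=snapshot("top")[145:295,270:410]; b=snapshot("side")[210:290,280:420]
a=cv2.resize(a,(373,400),interpolation=2); b=cv2.resize(b,(420,240),interpolation=2)
c=np.zeros((400,793,3),np.uint8); c[:,:373]=a; c[:240,373:]=b
cv2.imwrite("pics/n3.png",cv2.convertScaleAbs(c,alpha=1.4)[:,:,::-1])
E
```

```text
t6.83 [-143.9   37.2   86.2] F(jig) [1.3 0.7 4.4] op 0.0614
False t8.18 [-83.8  37.2  86.4] F(jig) [-3.6  2.8  3.1] op 0.0623
 t8.38 [-83.8  37.3  86.4] F(jig) [-2.9  2.   3.8] op 0.0616
True t9.12 [-70.6  37.4  85.9] F(jig) [-0.3  0.2  3.9] op 0.0622
 t9.32 [-71.1  38.4  85.9] F(jig) [1.8 0.1 4.2] op 0.0618
```

View pics/n3.png

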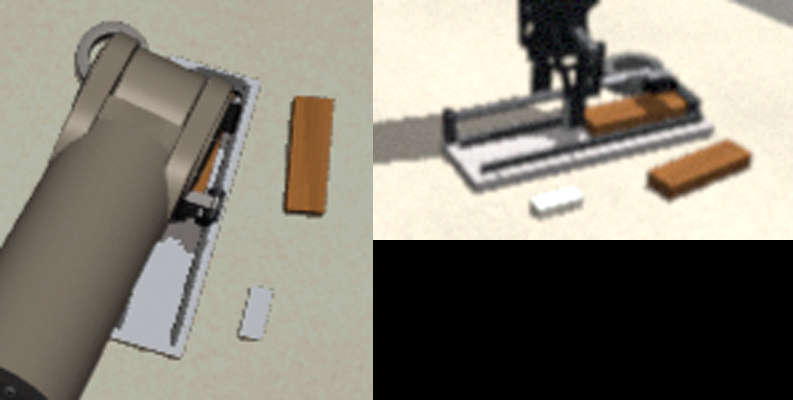

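The bar is under the raised flap, near the stop. Contact came at finger x=-70.6, against -71 expected. The force dropped again after the stop, so I press firmly once more to confirm the bar is seated.

```bash
python3 - <<'E'
from h import *
for i in range(5):
    x=inj()[0]
    h=servo_line(W(x+2.5,37.2,86),rate=.015,until_force=12); stat(h)
    f=observe()["contact_force"][:2]@JR
    if h or f[0]<-10: break
pause(.2); stat()
b=snapshot("side")[210:290,280:440]
cv2.imwrite("pics/n4.png",cv2.convertScaleAbs(cv2.resize(b,(800,400),interpolation=2),alpha=1.4)[:,:,::-1])
# expected px of the home bar's top rear corners and front in side crop
print((proj("side",[W(-60,-17,32),W(-60,17,32),W(40,-17,32),W(40,17,32)])-[280,210])*5)
E
```

```text
False t9.88 [-70.9  38.4  84.9] F(jig) [-3.2  2.6  1.7] op 0.0618
False t10.13 [-70.1  38.1  85.1] F(jig) [-3.8  3.4  2.3] op 0.0620
False t10.38 [-69.9  38.   85.1] F(jig) [-4.5  3.3  2.9] op 0.0621
False t10.63 [-69.9  38.1  85.1] F(jig) [-6.   3.2  3.6] op 0.0623
False t10.88 [-69.9  38.   85. ] F(jig) [-6.2  4.3  4. ] op 0.0617
 t11.08 [-69.9  38.   85.1] F(jig) [-6.4  2.9  3.9] op 0.0623
[[368.35084227 208.79006342]
 [340.32173426 181.32282108]
 [523.04499294 172.94497172]
 [492.96788833 146.78131652]]
```

View pics/n4.png

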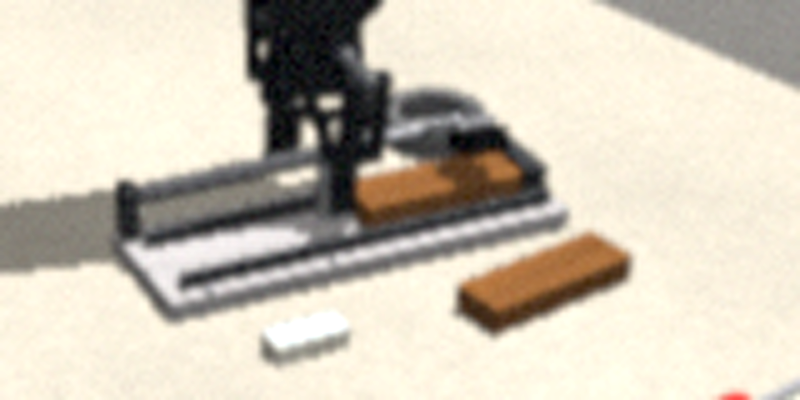

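The bar's front-right corner is at (524,175) in the crop, against the predicted home position (523,173), and the push force builds with no advance. One firmer push, then back off with the flap still held, let it close slowly and move clear.

```bash
python3 - <<'E'
from h import *
h=servo_line(W(-62,37.2,86),rate=.02,until_force=8); stat(h)
p=inj(); 
servo_line(W(p[0]-6,37.2,86),rate=.04); stat("back")
pause(.15)
p=inj()
servo_line(W(p[0],37.2,113),rate=.04); stat("up")
servo_line(W(p[0],37.2,180),rate=.15); stat("clear")
reach(W(-220,60,220),Q); stat()
reach([0.25,0.40,0.30],Q); pause(.3); stat()
a=snapshot("top"); b=snapshot("side")
cv2.imwrite("pics/t5.png",a[:,:,::-1])
m=orange(a); m[:140]=0;m[300:]=0; m[:,:280]=0; m[:,420:]=0
for c in cv2.findContours(m,0,1)[0]:
    if cv2.contourArea(c)>60:
        bx=cv2.boxPoints(cv2.minAreaRect(c)); print(((ray("top",bx,.032)[:,:2]-Jo)@JR*1000).round(1).tolist(),((ray("top",bx,.018)[:,:2]).mean(0)).round(4))
a=cv2.resize(a[145:295,270:410],(373,400),interpolation=2); b=cv2.resize(b[210:290,280:420],(420,240),interpolation=2)
c=np.zeros((400,793,3),np.uint8); c[:,:373]=a; c[:240,373:]=b
cv2.imwrite("pics/n5.png",cv2.convertScaleAbs(c,alpha=1.4)[:,:,::-1])
E
```

```text
True t11.36 [-69.7  38.3  84.9] F(jig) [-0.1  0.3  3. ] op 0.0618
back t11.66 [-74.3  37.   86.9] F(jig) [2.4 1.3 3. ] op 0.0615
up t12.63 [-75.   36.8 112.7] F(jig) [0.1 0.4 0.1] op 0.0621
clear t13.23 [-75.1  37.3 179.4] F(jig) [-1.1 -0.5 -0.6] op 0.0621
 t13.88 [-220.4   60.3  219.5] F(jig) [0.4 0.4 0.8] op 0.0616
 t15.88 [-542.2  385.3  299.9] F(jig) [0.4 0.2 0.4] op 0.0621
[[-58.9, 20.2], [-0.2, 18.9], [-1.0, -13.5], [-59.7, -12.0]] [ 0.6372 -0.1115]
[[-44.6, -83.6], [51.3, -64.3], [57.9, -95.9], [-37.9, -114.9]] [ 0.6463 -0.2121]
```

View pics/n5.png

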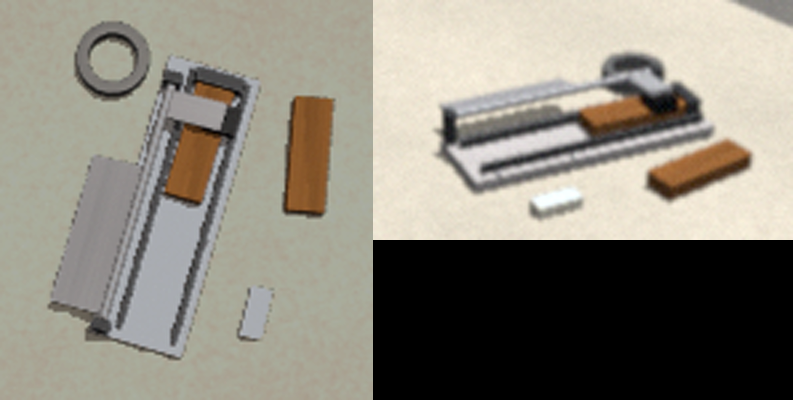

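The bar is home: its visible rear is at jig x≈-59.3, or -60 allowing for about 0.7 mm of mask shrink, and its front is at the stop. The flap rests on it, the spare bar is unmoved, and the arm is clear.

```bash
python3 -c "
from bench import *
sign_off(); print(observe()['clock'])"
```

```text
the job is handed in; nothing more can be done
the job is handed in; nothing more can be done
```

The bar is fully home against the end stop with the flap closed on it, and the job is handed in; the robot's clock read about 16 s of the 42 s allowed.

**What I did:** I found the jig from the top camera, with fit residuals up to 2.5 mm, and touched the bare table once to set the fingertip height. The left fingertip held the pedal down with about 4 N, which by geometry is about 0.6 rad. The right fingertip pushed the bar along the channel until it stopped. I then backed off about 5 mm with the flap still held up, let it close slowly onto the bar and moved the arm clear.

**Last checks:**
- **Bar home:** its rear measures at jig x ≈ -59.3 mm (-60 expected, within mask error). In the side view, taken before release, its front corner was within about 0.5 mm of the predicted home position. Repeated pushes built up to about 6 N without further advance.
- **Flap:** it rests on the bar in both views. I judged its angle only from fingertip height, pedal force and the pictures, not by direct measurement.
- **Bystanders:** the spare bar measured exactly where it was at the start. The tape roll and eraser look unmoved in the final pictures. I did not check the mug, rule, carton, foam tape or screwdriver again, but the arm stayed well away from them.
- **Disagreement:** right after the first contact with the stop, the force reading fell back to about zero, so I pushed again. It dropped the same way after the final firm push. The position held both times, so I took it as recoil when the move stops.

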